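Fit the four-hole plate onto the bonsai turntable's studs

ROBOT

A 7-joint arm with a two-finger parallel gripper is mounted at the origin on the work surface. World frame = base frame: x ahead of the robot, y to its left, z up, the work surface at z = 0. Lengths are in m, angles in rad, forces in N, time in s.
With the tool pointing down it reaches from about 0.425 to 1.025 m from the base axis. Payload 3.6 kg.
Tool frame: the origin (TCP) lies on the mounting face of the last link; the fingertips stand robot.tips_ahead ahead of it and the grasp point (between the pads) lies 155 mm ahead of it (robot.tips_ahead is the distance from the TCP to the fingertips, in m); z points along the fingers, y is the line along which they close (so a half turn about z gives the same grasp; the last joint's range is limited). The gripper opens to 85 mm and grips with 20 to 120 N. Pads are 22 mm wide; open, the fingers measure 114 mm over their backs; the gripper's body (76 mm by 85 mm) begins 54 mm behind the grasp point. The pads swing forward as they close: fully open they stand 13 mm farther back than shut.
Start: joints at [1.212, 0.591, 0.048, 1.609, -0.033, 0.943, -0.034], TCP at [0.19, -0.7, 0.405] pointing down, gripper open.
Joint ranges: [-2.69, 2.69], [-0.47, 2.24], [-1.27, 1.36], [0.19, 2.51], [-1.53, 4.68], [0.08, 2.07], [-3.09, 3.09]. Speed limits (rad/s): [2.57, 2.57, 3.14, 3.14, 3.14, 3.14, 3.14].

INTERFACE

Orientations are given as a rotation vector (axis times angle).
In Python, from rig import robot gives the robot as it stands.
- The arm moves only by the shell command python3 -m jog 'ROWS' [FORCE]. ROWS is JSON, one flat list of numbers, 7 for each row, row after row: the shift along the world's x, y, z normalised to -1 to 1, where 1 is 0.1 m, then the turn, a rotation vector about the world's x, y, z normalised to -1 to 1, where 1 is pi rad, then the closure, from 0 (fully open) to 1 (shut). A call has 1 to 12 rows; each row shifts and turns the commanded pose from where the row before left it; what a row does not reach is not made up. A row lasts 1/10 s, in which the tool goes at most 50 mm and 8.59 degrees, less where a joint would pass 70% of its speed; a pose out of reach is approached as far as the arm can. A call with a number of a shift or a turn outside -1 to 1 is refused whole. A call with a gripper value outside its range is refused whole. The fingers move at their own pace and stop on an object; FORCE is the grip in N (left out, the last holds). Time passes only in rows, so rows that do not move let the fingers close. It gives the time, the measured TCP pose, the force, the opening and the grip force at its end, in the units of the state.
- robot.get_state(): the state, without advancing time (a new reading comes with each control period).
- robot.get_image(name): name is "scene" or "top"; returns (picture, depth): 400x640x3 uint8, red, green, blue; 400x640 float32, m along the optical axis (not along the pixel's ray), 0 where there is no reading.
- robot.get_calibration(name): a dict with "fx", "fy", "cx", "cy" (pixels), "k1" (the pictures are not rectified: a ray, as slopes to the right and down, at radius r is drawn at 1 + k1 r^2 times it, then the intrinsics apply), "T" (4x4, takes a point from camera to world coordinates). Camera axes: x right, y up, looking along -z (the intrinsics and any distortion apply to the point x, -y, -z); pixel columns grow to the right and rows downward; lengths in m; the calibration is good to about 2 mm. A picture is of the moment at which its call begins. get_calibration takes no time and is no camera call.
- robot.finish_job(): hands the job in; it is judged then, once.
The state is a dict: "clock": time; "joints": joint angles; "joint_vel": joint speeds; "tau": joint torques, N m; "tool_pos": TCP position; "tcp_rot": TCP orientation; "force": force on the tool from outside, world axes, zero at the start; "wrist_torque": the same for the moment, N m; "grip_width": finger opening in m; "finger_force": force on a finger pad.
Only numpy, scipy, OpenCV 4.12 (cv2) and the standard library are available. Lean on these libraries where they do the work, as an engineer would, in place of code of your own. Each camera call takes 0.05 s, during which the arm holds its last target. There are 200 camera calls.

TASK

Pick up the square aluminium plate by the wooden grip in its middle and fit it onto the four upright studs of the bonsai turntable. The studs may have stopped at any angle, so rest the plate lightly on them and turn it until all four holes line up, never forcing it (keep the plate from pressing or knocking on the turntable with more than 40 N), then let it slide all the way down to lie flat on the disc, and let go. Leave everything else on the bench where it is.

Things in the scene. Friction and masses are not known exactly. Their poses are not given: they have to be found in the camera images.
- plate: Square aluminium plate, loose, 0.3 kg, 108 x 108 x 10 mm, lying flat. Four through holes, 13 mm diameter, at x = +-34, y = +-34 mm (it fits the studs at every quarter turn). In its middle an upright dark wooden grip, 44 mm long (along x), 20 mm thick (along y), from z = 10 to z = 56 mm. Origin: centre of the underside; z up.
- turntable: Dark steel bonsai turntable, fixed: round foot 160 mm across, neck, and on top a round disc 132 mm across with four studs. A brake holds the disc (about 1.2 N m to turn it). Origin: on the axis at bench level, z up; a brake screw with a black knob sticks out of the foot along -x, to 102 mm from the axis, below 20 mm height.
- seat (a point): On the turntable's axis at the flat top of its disc, 55 mm above the bench; the seated plate's origin comes to lie here. Axes: those of the turntable's body, not of the studs.
- studs (a point): On the axis at the height of the stud tips, 75 mm above the bench. Four bright metal studs, 10 mm diameter, 20 mm high, the last 4 mm tapering to 8 mm, at the corners of a 68 mm square centred on the axis. The square's angle is NOT measured: its sides stand anywhere within -0.6 to +0.6 rad about the vertical of this point's x and y (the turntable body's axes).
- rake: Black steel bonsai rake lying flat along its x axis, 230 mm long, 36 mm wide, 12 mm high. Not to be moved. Origin: on the bench, near the middle of its length.
- scoop: Grey silicone hand scoop lying open side up, 195 mm long along its x axis, 62 mm wide, 34 mm high. Not to be moved. Origin: on the bench, near the middle of its length.
- dispenser: White plastic push dispenser for plant ties, 85 x 70 mm, 108 mm high, with a push cap on top. Not to be moved. Origin: centre of its underside.
- pot: Empty terracotta pot, 120 mm across the rim, 105 mm high. Not to be moved. Origin: centre of its underside.
- cloche: Round glass cloche with a glass knob, 160 mm across, 194 mm high. Not to be moved. Origin: centre of its underside.
- saucer: Terracotta saucer, 110 mm across, 18 mm high. Not to be moved. Origin: centre of its underside.
- jar: Small amber glass jar with a steel cap, 56 mm across, 80 mm high. Not to be moved. Origin: centre of its underside.
Mind the look-alikes: they are no part of the job. Leave any green, orange or pink look-alike of the plate alone.

How it is judged:
On the way:
1. the plate has been lifted well clear of the bench (height (world z) of plate above 0.03 m), for 0.2 s.
At the end, for the whole second after the job is handed in: The plate is threaded on all four studs and lies flat on the turntable's disc: its underside within 2 mm above the disc's top (at most 3 mm below, for contact give), its centre within 4 mm of the axis, tilted less than 2 degrees, at rest and released; the bystanders are where they were (z of plate in the frame of seat between -0.003 and 0.002 m and horizontal distance between plate and seat below 0.004 m and angle between plate's own z axis and vertical below 0.035 rad and linear speed of plate below 0.01 m/s); the robot touches nothing.
It fails at once if the plate is pressed or knocked against the turntable or its studs with more than 40 N (contact force between plate and turntable above 40 N).
It fails at once if one of the bystanders is moved by more than 20 mm (distance of any of rake, scoop, dispenser, pot, cloche, saucer, jar from where it was at the start of the episode above 0.02 m).
It also fails if it takes over 67 s, if anything falls off the work surface, if the arm or the gripper's body presses on something with over 40 N, if the wrist force passes 120 N, or if a joint passes its speed limit or range.

## Working session

There is one attempt and no reset: what is moved stays moved. The work goes in short steps, Python scripts to look and compute and a shell command to move; the robot and the scene stay as the last step left them, time stands still between calls to the robot, and variables do not carry over. Pictures are saved under pics/ and viewed, at most 10 in all, crops included, and the job is handed in when it is done.

```bash
mkdir -p pics
cat > h.py <<'E'
import numpy as np, cv2
from rig import robot
def grab(n):
    im,d=robot.get_image(n); return im,d,robot.get_calibration(n)
def und(c,uv):
    uv=np.asarray(uv,float).reshape(-1,1,2)
    K=np.array([[c['fx'],0,c['cx']],[0,c['fy'],c['cy']],[0,0,1]])
    return cv2.undistortPoints(uv,K,np.array([c['k1'],0,0,0.]),None,None).reshape(-1,2)
def ray(c,uv):
    n=und(c,uv); T=np.array(c['T'])
    return T[:3,3], np.c_[n[:,0],-n[:,1],-np.ones(len(n))]@T[:3,:3].T
def plane(c,uv,z):
    o,d=ray(c,uv); return o+d*((z-o[2])/d[:,2])[:,None]
def depthpt(c,uv,dd):
    o,d=ray(c,uv); return o+d*np.asarray(dd)[:,None]
E
python3 - <<'E'
from h import *
print(robot.tips_ahead, robot.get_state())
for n in("top","scene"):
    im,d,c=grab(n); cv2.imwrite(f"pics/{n}0.png",im[...,::-1]); np.savez(f"{n}0.npz",im=im,d=d); print(n,c)
E
```

```text
0.1734 {'clock': 0.0, 'joints': array([ 1.2124703 ,  0.59213843,  0.04830441,  1.60981136, -0.03333335,
        0.94266425, -0.03369484]), 'joint_vel': array([-0.0008807 ,  0.00152433,  0.00011675, -0.0001621 ,  0.00060102,
       -0.00294009, -0.00018936]), 'tau': array([-2.06112636e-04, -5.48691201e+01,  1.54617626e+00, -1.98122746e+01,
        9.33886069e-03,  8.91864795e-03,  9.03272657e-07]), 'tool_pos': array([ 0.18968085, -0.69930624,  0.40353078]), 'tcp_rot': array([-3.11191704e+00, -4.14582657e-01,  6.17877907e-04]), 'force': array([-0.56035592, -0.6703846 , -0.65431099]), 'wrist_torque': array([-0.02928123,  0.02001404,  0.03068449]), 'finger_force': 0.0, 'grip_width': 0.08545054622715977}
top {'fx': 427.85799543146476, 'fy': 427.85799543146476, 'cx': 315.23109064075504, 'cy': 198.75626511778887, 'k1': -0.0892838601138085, 'T': array([[-0.10142434,  0.971827  , -0.21275663,  0.25114553],
       [-0.994829  , -0.10022146,  0.01645991, -0.09691948],
       [-0.0053266 ,  0.2133259 ,  0.97696657,  1.32580469],
       [ 0.        ,  0.        ,  0.        ,  1.        ]])}
scene {'fx': 413.6593866435946, 'fy': 413.6593866435946, 'cx': 319.86655430312237, 'cy': 191.55464280616906, 'k1': 0.03581142839935983, 'T': array([[-0.53677678, -0.6733781 ,  0.50836269,  1.19283741],
       [ 0.8435714 , -0.41685478,  0.33855486,  0.32135217],
       [-0.01606202,  0.61056861,  0.79180047,  1.07459444],
       [ 0.        ,  0.        ,  0.        ,  1.        ]])}
```

View pics/top0.png

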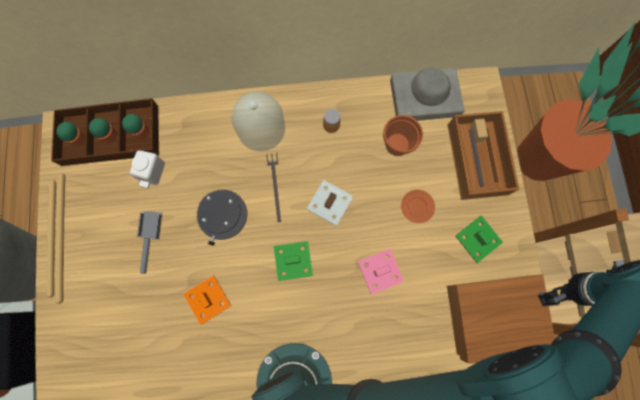

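View pics/scene0.png

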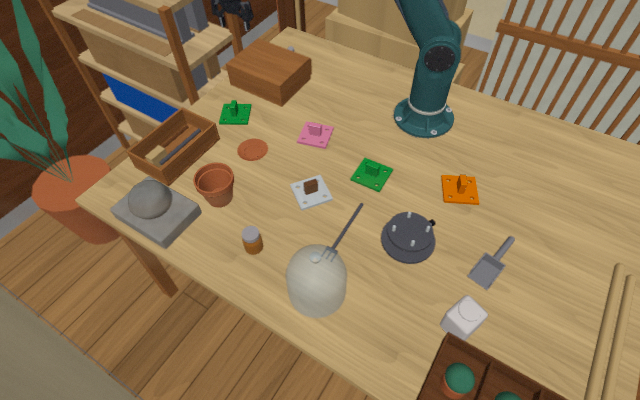

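The top view shows plates at (330,202) silver with a dark wooden grip, (294,261) and (480,238) green, (208,299) orange and (381,271) pink. Only the silver one fits the description. The turntable is at (222,214), with its knob at (211,241).

Run:
```python
from h import *
z=np.load("top0.npz"); im,d=z['im'],z['d']; c=robot.get_calibration("top")
hsv=cv2.cvtColor(im,cv2.COLOR_RGB2HSV)
# plate
m=((hsv[...,1]<45)&(hsv[...,2]>140)).astype(np.uint8); box=np.zeros_like(m); box[170:235,295:365]=1
k,_=cv2.findContours(m*box,cv2.RETR_EXTERNAL,cv2.CHAIN_APPROX_NONE); k=max(k,key=cv2.contourArea)
P=plane(c,k.reshape(-1,2),.010)
(r)=cv2.minAreaRect((P[:,:2]*1000).astype(np.float32)); print("plate",r)
g=((hsv[...,2]<110)).astype(np.uint8)*box; ys,xs=np.nonzero(g[190:215,318:345]); uv=np.c_[xs+318,ys+190]
dd=d[uv[:,1],uv[:,0]]; W=depthpt(c,uv,dd); print("grip z",W[:,2].min(),W[:,2].max())
T=W[W[:,2]>.045]; print(len(T),T.mean(0), cv2.minAreaRect((T[:,:2]*1000).astype(np.float32)))
P=plane(c,uv,.045)[:,:2]; print(cv2.minAreaRect((P*1000).astype(np.float32)))
# turntable from depth
ys,xs=np.mgrid[180:250,185:260]; uv=np.c_[xs.ravel(),ys.ravel()]; W=depthpt(c,uv,d[uv[:,1],uv[:,0]])
D=W[(W[:,2]>.047)&(W[:,2]<.063)]; print("disc",cv2.minEnclosingCircle((D[:,:2]*1000).astype(np.float32)),np.median(D[:,2]))
F=W[(W[:,2]>.012)]; print("foot",cv2.minEnclosingCircle((F[:,:2]*1000).astype(np.float32)))
# studs: bright
b=((hsv[180:250,185:260,2]>140)&(hsv[180:250,185:260,1]<70)).astype(np.uint8)
n,l,s,ce=cv2.connectedComponentsWithStats(b)
for i in range(1,n): 
  q=ce[i]+[185,180]; print(s[i,4],q,plane(c,[q],.073)[0])
a=cv2.resize(im[165:255,180:370],None,fx=4,fy=4,interpolation=cv2.INTER_CUBIC); cv2.imwrite("pics/crop1.png",a[...,::-1])
```

```text
plate ((522.0624389648438, -162.931884765625), (108.17308807373047, 108.89615631103516), 54.65186309814453)
grip z 0.021511251755957028 0.06266719535367304
71 [ 0.5192356  -0.16289166  0.05527089] ((519.8386840820312, -163.63992309570312), (16.560640335083008, 39.329490661621094), 54.4002799987793)
((519.9393920898438, -162.88394165039062), (16.777374267578125, 44.87584686279297), 54.71455001831055)
disc ((520.8187255859375, 179.6858673095703), 67.03874969482422) 0.05477303227126473
foot ((414.8118896484375, 60.463687896728516), 227.05987548828125)
5 [207.8 197.4] [0.56143239 0.20434141 0.073     ]
5 [229.8 200.6] [0.54468903 0.13820407 0.073     ]
5 [203.2 219.4] [0.49549079 0.22148513 0.073     ]
4 [225.5 222.5] [0.47939701 0.15504161 0.073     ]
9 [211.44444444 238.66666667] [0.43522733 0.19970418 0.073     ]
```

View pics/crop1.png

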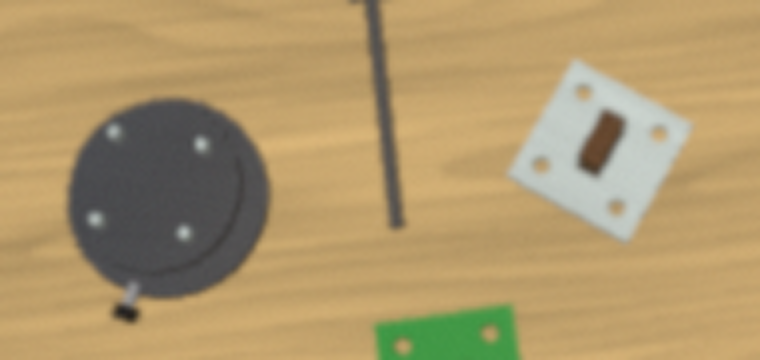

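The crop confirms the silver plate with the brown wooden grip, at crop pixel (600,143). Measured values:
- **Plate:** centre (0.521, -0.163), with its sides at -35.3°.
- **Studs:** centre (0.520, 0.180). They form a 68 mm square at -14.6°.

Next I move above the plate.

```bash
python3 -m jog '[0.25,0.4,0,0,0,-0.0234,0, 0.25,0.4,0,0,0,-0.0234,0, 0.25,0.4,0,0,0,-0.0234,0, 0.25,0.4,0,0,0,-0.0234,0, 0.25,0.4,0,0,0,-0.0234,0, 0.25,0.4,0,0,0,-0.0234,0, 0.25,0.4,0,0,0,-0.0234,0, 0.25,0.4,0,0,0,-0.0234,0, 0.25,0.4,0,0,0,-0.0234,0, 0.25,0.4,0,0,0,-0.0234,0, 0.25,0.4,0,0,0,-0.0234,0, 0.25,0.4,0,0,0,-0.0234,0]' 60
cat > st.py <<'E'
from h import *
from scipy.spatial.transform import Rotation as R
s=robot.get_state(); M=R.from_rotvec(s['tcp_rot']).as_matrix()
g=s['tool_pos']+.155*M[:,2]
print("t",round(s['clock'],2),"grasp",g.round(4),"yang",np.degrees(np.arctan2(M[1,1],M[0,1])).round(2),"zax",M[:,2].round(4),"F",s['force'].round(1),"Tz",s['wrist_torque'].round(2),"w",round(s['grip_width'],4),"ff",s['finger_force'],"j7",s['joints'].round(2))
E
python3 st.py
```

```text
clock: 1.3
tool_pos: [0.4903, -0.2179, 0.4045]
tcp_rot: [-2.992, 0.959, 0.001]
force: [0.0, -0.8, 0.6]
grip_width: 0.0852
finger_force: 0.0
t 1.3 grasp [ 0.4903 -0.2178  0.2495] yang -125.54 zax [-4.e-04  1.e-04 -1.e+00] F [ 0.  -0.8  0.6] Tz [-0.01 -0.05  0.01] w 0.0852 ff 0.0 j7 [ 0.17  0.36  0.21  2.04 -0.11  0.75 -1.74]
```

```bash
python3 -m jog '[0.15,0.275,-0.25,0,0,0,0, 0.15,0.275,-0.25,0,0,0,0, 0,0,-0.3,0,0,0,0, 0,0,-0.3,0,0,0,0, 0,0,-0.3,0,0,0,0, 0,0,-0.3,0,0,0,0, 0,0,-0.2,0,0,0,0, 0,0,-0.15,0,0,0,0, 0,0,-0.075,0,0,0,0, 0,0,0,0,0,0,0]'
python3 st.py
```

```text
clock: 2.3
tool_pos: [0.5196, -0.1647, 0.1915]
tcp_rot: [2.993, -0.954, -0.002]
force: [-0.1, 0.5, 0.4]
grip_width: 0.0852
finger_force: 0.0
t 2.3 grasp [ 0.5194 -0.1647  0.0365] yang -125.37 zax [-1.3e-03  4.0e-04 -1.0e+00] F [-0.1  0.5  0.4] Tz [-0.05  0.03  0.05] w 0.0852 ff 0.0 j7 [ 0.16  0.71  0.09  2.14 -0.2   0.31 -1.77]
```

Close on the grip, then lift slightly.

```bash
python3 -m jog '[0,0,0,0,0,0,1, 0,0,0,0,0,0,1, 0,0,0,0,0,0,1, 0,0,0,0,0,0,1, 0,0,0,0,0,0,1, 0,0,0,0,0,0,1, 0,0,0,0,0,0,1, 0,0,0,0,0,0,1]' 60
python3 st.py; python3 -m jog '[0,0,0.1,0,0,0,1, 0,0,0.3,0,0,0,1, 0,0,0.4,0,0,0,1, 0,0,0.4,0,0,0,1, 0,0,0.3,0,0,0,1, 0,0,0,0,0,0,1]'; python3 st.py
```

```text
clock: 3.1
tool_pos: [0.5205, -0.1643, 0.193]
tcp_rot: [-2.993, 0.953, -0.003]
force: [0.7, 0.3, 5.2]
grip_width: 0.0195
finger_force: 60.1
t 3.1 grasp [ 0.5208 -0.1643  0.038 ] yang -125.33 zax [ 2.e-03  2.e-04 -1.e+00] F [0.7 0.3 5.2] Tz [ 0.25 -0.09  0.03] w 0.0195 ff 60.12357294559479 j7 [ 0.16  0.71  0.09  2.13 -0.2   0.31 -1.77]
clock: 3.7
tool_pos: [0.5205, -0.1654, 0.3462]
tcp_rot: [-2.992, 0.955, -0.012]
force: [-0.0, 0.5, -4.2]
grip_width: 0.0194
finger_force: 59.7
t 3.7 grasp [ 0.5216 -0.1657  0.1912] yang -125.4 zax [ 0.0076 -0.002  -1.    ] F [-0.   0.5 -4.2] Tz [ 0.   -0.04 -0.01] w 0.0194 ff 59.70220863819122 j7 [ 0.09  0.45  0.19  2.07 -0.14  0.62 -1.82]
```

```bash
python3 -m jog '[0,0.345,0,0,0,0.0115,1, 0,0.345,0,0,0,0.0115,1, 0,0.345,0,0,0,0.0115,1, 0,0.345,0,0,0,0.0115,1, 0,0.345,0,0,0,0.0115,1, 0,0.345,0,0,0,0.0115,1, 0,0.345,0,0,0,0.0115,1, 0,0.345,0,0,0,0.0115,1, 0,0.345,0,0,0,0.0115,1, 0,0.345,0,0,0,0.0115,1, 0,0,0,0,0,0,1, 0,0,0,0,0,0,1]'
python3 st.py
python3 - <<'E'
from h import *
for n in("top","scene"):
    im,d,c=grab(n); np.savez(f"{n}1.npz",im=im,d=d)
    w=plane  # project expected plate centre
    T=np.linalg.inv(c['T']); p=T@[.52,.18,.11,1]; u=int(c['cx']+c['fx']*p[0]/-p[2]); v=int(c['cy']-c['fy']*p[1]/-p[2])
    u0,v0=max(u-60,0),max(v-50,0); print(n,u0,v0)
    cv2.imwrite(f"pics/{n}1.png",cv2.resize(im[v0:v0+100,u0:u0+120],None,fx=3,fy=3,interpolation=2)[...,::-1])
a=[cv2.imread(f"pics/{n}1.png") for n in("top","scene")]
h=min(x.shape[0] for x in a); cv2.imwrite("pics/both1.png",np.hstack([x[:h] for x in a]))
E
```

```text
clock: 4.9
tool_pos: [0.5186, 0.181, 0.3406]
tcp_rot: [3.115, -0.397, -0.005]
force: [-0.3, 0.0, -3.4]
grip_width: 0.0194
finger_force: 59.9
t 4.9 grasp [0.518  0.1808 0.1856] yang -104.52 zax [-0.0035 -0.0013 -1.    ] F [-0.3  0.  -3.4] Tz [-0.08  0.03 -0.03] w 0.0194 ff 59.94415819644928 j7 [-0.48  0.46  0.09  2.06 -0.07  0.62 -2.18]
top 153 157
scene 352 169
```

View pics/both1.png

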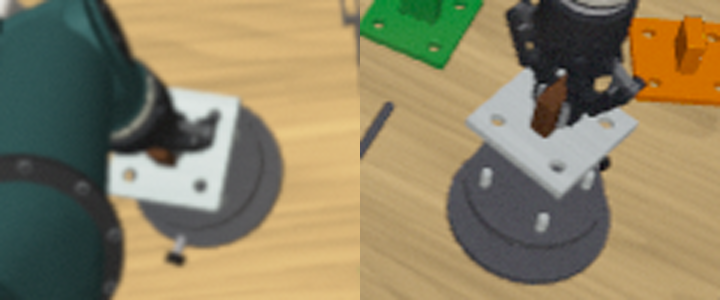

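Both views show the plate held level above the studs. Three holes are visible in the scene view and two in the top view. I'll measure them against the studs.

Run:
```python
from h import *
def holes(n,guess,z):
    f=np.load(f"{n}1.npz"); c=robot.get_calibration(n); g=cv2.cvtColor(f['im'],cv2.COLOR_RGB2GRAY).astype(float)
    out=[]
    for u,v in guess:
        u,v=round(u),round(v); w=g[v-4:v+5,u-4:u+5]; ref=np.percentile(w,85)
        wt=np.clip(ref-15-w,0,60); ys,xs=np.mgrid[v-4:v+5,u-4:u+5]
        out.append([(wt*xs).sum()/wt.sum(),(wt*ys).sum()/wt.sum()])
    P=plane(c,out,z); print(n,np.round(out,1).tolist(),P.round(4).tolist()); return P[:,:2]
z=.1576
S=holes("scene",[(398,209.3),(417.7,224.3),(434,209.7)],z)
print("scene sides",np.linalg.norm(S[1]-S[0]),np.linalg.norm(S[2]-S[1]),"centre",(S[0]+S[2])/2)
for a,b in((0,1),(1,2)): e=S[b]-S[a]; print(np.degrees(np.arctan2(e[1],e[0])))
t=holes("top",[(153+128/3,157+175/3),(153+200/3,157+186/3)],z)
e=t[1]-t[0]; print("top side",np.linalg.norm(e),np.degrees(np.arctan2(e[1],e[0]))%90-90); 
n1=np.array([-e[1],e[0]])/np.linalg.norm(e); print("centres",t.mean(0)+.034*n1,t.mean(0)-.034*n1)
# plate height from depth in both
for n,px in(("scene",[(405,212),(425,212),(417,217)]),("top",[(215,200),(205,215),(222,205)])):
    d=np.load(f"{n}1.npz")['d']; print(depthpt(robot.get_calibration(n),px,[d[v,u] for u,v in px]).round(4).tolist())
# stud tips in scene, initial image
f=np.load("scene0.npz"); c=robot.get_calibration("scene"); hsv=cv2.cvtColor(f['im'],cv2.COLOR_RGB2HSV)
b=((hsv[...,2]>135)&(hsv[...,1]<70)).astype(np.uint8); q=np.zeros_like(b); q[205:262,380:428]=1
k,l,s,ce=cv2.connectedComponentsWithStats(b*q)
for i in range(1,k):
  p=[s[i,0]+s[i,2]/2-.5,s[i,1]+1.5]; print(s[i],plane(c,[p],.075)[0].round(4))
```

```text
scene [[397.6, 208.5], [417.3, 224.4], [432.4, 207.4]] [[0.5424, 0.139, 0.1576], [0.5613, 0.2049, 0.1576], [0.4899, 0.2164, 0.1576]]
scene sides 0.06858673537437288 0.07233578757032755 centre [0.5161753  0.17767448]
73.98223712538332
170.87720561148848
top [[196.0, 214.8], [219.3, 218.5]] [[0.4942, 0.2197, 0.1576], [0.4769, 0.1548, 0.1576]]
top side 0.0672369495099699 -14.860886670070343
centres [0.51842525 0.17852958] [0.45269976 0.19596975]
[[0.5433, 0.1609, 0.159], [0.5171, 0.2063, 0.1615], [0.5422, 0.1948, 0.1603]]
[[0.5038, 0.1387, 0.2706], [0.4913, 0.1948, 0.1557], [0.4901, 0.1225, 0.2661]]
[408 211   3   7  16] [0.4792 0.1568 0.075 ]
[393 225   3   6  14] [0.5459 0.1413 0.075 ]
[426 226   2   6   7] [0.5004 0.2206 0.075 ]
[382 229   1   1   1] [0.576  0.1185 0.075 ]
[411 240   4   6  17] [0.5634 0.2065 0.075 ]
```

```bash
python3 -m jog '[0.025,0.015,0,0,0,0.003,1, 0,0,-0.25,0,0,0,1, 0,0,-0.25,0,0,0,1, 0,0,-0.1,0,0,0,1, 0,0,0,0,0,0,1, 0,0,0,0,0,0,1]'
python3 st.py
python3 - <<'E'
from h import *
im,d,c=grab("scene"); np.savez("scene2.npz",im=im,d=d)
cv2.imwrite("pics/s2.png",cv2.resize(im[180:270,360:460],None,fx=6,fy=6,interpolation=2)[...,::-1])
E
```

```text
clock: 5.6
tool_pos: [0.5228, 0.1814, 0.2826]
tcp_rot: [-3.117, 0.388, -0.001]
force: [-0.6, -0.8, -3.0]
grip_width: 0.0198
finger_force: 59.8
t 5.6 grasp [0.5229 0.1814 0.1276] yang -104.18 zax [ 7.e-04  1.e-04 -1.e+00] F [-0.6 -0.8 -3. ] Tz [-0.06 -0.07 -0.01] w 0.0198 ff 59.78200614452362 j7 [-0.47  0.56  0.07  2.09 -0.08  0.5  -2.16]
```

View pics/s2.png

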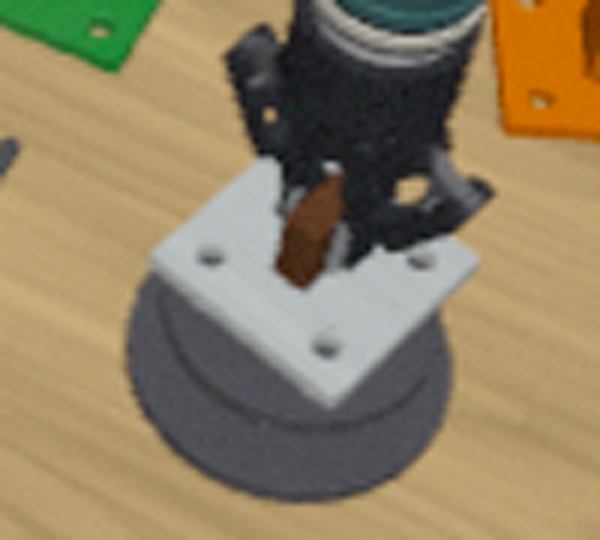

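The plate sits about 15 mm above the stud tips, with holes at crop pixels (210,255), (326,346) and (421,259). I'll compare them with the stud tips again.

```bash
cat > hm.py <<'E'
from h import *
import sys
def holes(n,im,guess,z):
    c=robot.get_calibration(n); g=cv2.cvtColor(im,cv2.COLOR_RGB2GRAY).astype(float); out=[]
    for u,v in guess:
        u,v=round(u),round(v); w=g[v-3:v+4,u-3:u+4]; ref=np.percentile(w,80)
        wt=np.clip(ref-15-w,0,60); ys,xs=np.mgrid[v-3:v+4,u-3:u+4]
        out.append([(wt*xs).sum()/wt.sum(),(wt*ys).sum()/wt.sum()])
    return plane(c,out,z)[:,:2],out
def proj(c,p):
    q=np.linalg.inv(c['T'])@np.r_[p,1]; x,y=q[0]/-q[2],-q[1]/-q[2]; k=1+c['k1']*(x*x+y*y)
    return c['cx']+c['fx']*x*k, c['cy']+c['fy']*y*k
z=float(sys.argv[1])
ST={"scene":np.array([[.5459,.1413],[.5634,.2065],[.5004,.2206]]),"top":np.array([[.4955,.2215],[.4794,.1550]])}
for n in ST:
    im,d,c=grab(n)
    g=[proj(c,np.r_[p,z]) for p in ST[n]]
    H,o=holes(n,im,g,z); E=H-ST[n]
    e=H[1]-H[0]; s=ST[n][1]-ST[n][0]
    print(n,"hole-stud mm",(E*1000).round(1).tolist(),"dang",np.degrees(np.arctan2(e[1],e[0])-np.arctan2(s[1],s[0])).round(2),"len",np.linalg.norm(e).round(4))
E
python3 hm.py .0996; python3 st.py
```

```text
scene hole-stud mm [[3.5, 0.5], [2.7, 1.4], [-3.5, -1.7]] dang 0.88 len 0.0682
top hole-stud mm [[3.6, -0.0], [3.1, 0.9]] dang -0.59 len 0.0677
t 5.75 grasp [0.5232 0.182  0.1283] yang -104.15 zax [ 2.2e-03  9.0e-04 -1.0e+00] F [-0.8  0.  -3.4] Tz [0.03 0.01 0.01] w 0.0194 ff 59.78214740753174 j7 [-0.47  0.55  0.07  2.09 -0.08  0.5  -2.16]
```

```bash
python3 -m jog '[-0.032,-0.007,0,0,0,0,1, 0,0,0,0,0,0,1, 0,0,-0.04,0,0,0,1, 0,0,-0.04,0,0,0,1, 0,0,0,0,0,0,1, 0,0,0,0,0,0,1]'
python3 hm.py .0916; python3 st.py
```

```text
clock: 6.35
tool_pos: [0.519, 0.1811, 0.2739]
tcp_rot: [3.117, -0.386, -0.001]
force: [0.4, 0.4, -4.4]
grip_width: 0.0196
finger_force: 59.9
scene hole-stud mm [[-0.2, 0.0], [-1.5, 0.8], [-5.9, -1.1]] dang 1.23 len 0.0679
top hole-stud mm [[-0.1, 0.3], [-0.3, 1.1]] dang -0.29 len 0.0677
t 6.45 grasp [0.5191 0.1811 0.1191] yang -104.13 zax [-1.e-04 -0.e+00 -1.e+00] F [ 0.4  0.5 -3.9] Tz [-0.    0.02  0.06] w 0.0195 ff 59.91159975528717 j7 [-0.47  0.57  0.07  2.1  -0.08  0.48 -2.16]
```

```bash
python3 -m jog '[0.003,-0.006,-0.015,0,0,-0.002,1, 0,0,-0.015,0,0,0,1, 0,0,-0.015,0,0,0,1, 0,0,-0.015,0,0,0,1, 0,0,-0.01,0,0,0,1, 0,0,-0.01,0,0,0,1, 0,0,0,0,0,0,1]' 
python3 st.py;  python3 -m jog '[0,0,-0.01,0,0,0,1, 0,0,-0.01,0,0,0,1, 0,0,0,0,0,0,1]'; python3 st.py
```

```text
clock: 7.15
tool_pos: [0.5193, 0.1804, 0.266]
tcp_rot: [3.116, -0.396, -0.001]
force: [0.4, -0.4, -5.2]
grip_width: 0.0193
finger_force: 59.9
t 7.15 grasp [0.5192 0.1804 0.111 ] yang -104.49 zax [-4.e-04 -1.e-04 -1.e+00] F [ 0.4 -0.4 -5.2] Tz [ 0.02 -0.    0.03] w 0.0193 ff 59.911909103393555 j7 [-0.47  0.58  0.07  2.1  -0.08  0.46 -2.16]
clock: 7.45
tool_pos: [0.5193, 0.1805, 0.2641]
tcp_rot: [3.116, -0.396, -0.0]
force: [0.2, -0.4, -4.9]
grip_width: 0.0191
finger_force: 59.9
t 7.45 grasp [0.5193 0.1804 0.1091] yang -104.49 zax [-2.e-04 -1.e-04 -1.e+00] F [ 0.2 -0.4 -4.9] Tz [-0.   -0.01  0.04] w 0.0191 ff 59.91124927997589 j7 [-0.47  0.58  0.07  2.1  -0.08  0.46 -2.16]
```

```bash
for i in 1 2; do python3 -m jog '[0,0,-0.01,0,0,0,1, 0,0,-0.01,0,0,0,1, 0,0,0,0,0,0,1]'>/dev/null; python3 st.py; done
```

```text
t 7.75 grasp [0.5192 0.1804 0.1071] yang -104.49 zax [-3.e-04 -1.e-04 -1.e+00] F [ 0.7  1.2 -3.2] Tz [ 0.01 -0.05 -0.01] w 0.0195 ff 59.91166591644287 j7 [-0.46  0.59  0.07  2.11 -0.08  0.45 -2.16]
t 8.05 grasp [0.5193 0.1804 0.1051] yang -104.49 zax [-3.e-04 -1.e-04 -1.e+00] F [-0.6  0.3 -4.2] Tz [-0.02  0.04 -0.02] w 0.0191 ff 59.911256432533264 j7 [-0.46  0.59  0.07  2.11 -0.08  0.45 -2.16]
```

The plate is below the stud tips with no contact force, so it has threaded. I'll continue down gently.

```bash
for i in 1 2 3; do python3 -m jog '[0,0,-0.01,0,0,0,1, 0,0,-0.01,0,0,0,1, 0,0,-0.01,0,0,0,1, 0,0,0,0,0,0,1]'>/dev/null; python3 st.py; done; python3 hm.py .069
```

```text
t 8.45 grasp [0.5192 0.1804 0.102 ] yang -104.49 zax [-4.e-04 -1.e-04 -1.e+00] F [ 0.1  0.3 -3.6] Tz [0.02 0.02 0.01] w 0.0192 ff 59.91202175617218 j7 [-0.46  0.59  0.06  2.11 -0.08  0.44 -2.16]
t 8.85 grasp [0.5192 0.1804 0.099 ] yang -104.49 zax [-4.e-04 -1.e-04 -1.e+00] F [-0.2  0.1 -3.5] Tz [-0.06 -0.01 -0.01] w 0.0193 ff 59.9113655090332 j7 [-0.46  0.6   0.06  2.11 -0.08  0.44 -2.16]
t 9.25 grasp [0.5192 0.1804 0.096 ] yang -104.49 zax [-3.e-04 -1.e-04 -1.e+00] F [-0.5 -0.4 -3.2] Tz [ 0.01 -0.01 -0.03] w 0.0192 ff 59.91124749183655 j7 [-0.46  0.6   0.06  2.11 -0.08  0.43 -2.16]
scene hole-stud mm [[0.4, -1.1], [-0.3, -1.2], [-4.5, -4.1]] dang 0.58 len 0.0673
top hole-stud mm [[-2.0, -3.2], [-3.0, -2.5]] dang -0.92 len 0.068
```

```bash
for i in 1 2 3; do python3 -m jog '[0,0,-0.01,0,0,0,1, 0,0,0,0,0,0,1]'>/dev/null; python3 st.py; done
python3 - <<'E'
from h import *
im,d,c=grab("scene")
cv2.imwrite("pics/s3.png",cv2.resize(im[180:270,360:460],None,fx=6,fy=6,interpolation=2)[...,::-1])
E
```

```text
t 9.55 grasp [0.5193 0.1805 0.0951] yang -104.49 zax [-2.e-04 -0.e+00 -1.e+00] F [-0.6  0.4 -3.4] Tz [ 0.    0.09 -0.01] w 0.0194 ff 59.911635518074036 j7 [-0.46  0.61  0.06  2.11 -0.09  0.43 -2.16]
t 9.75 grasp [0.5193 0.1804 0.0941] yang -104.49 zax [-2.e-04 -1.e-04 -1.e+00] F [-0.3 -0.1 -3.9] Tz [0.01 0.02 0.06] w 0.0192 ff 59.91194128990173 j7 [-0.46  0.61  0.06  2.11 -0.09  0.43 -2.16]
t 9.95 grasp [0.5194 0.1805 0.0932] yang -104.49 zax [ 1.e-04  0.e+00 -1.e+00] F [-0.4  0.5 -3.9] Tz [ 0.02 -0.07  0.04] w 0.0197 ff 59.97624635696411 j7 [-0.46  0.61  0.06  2.11 -0.09  0.42 -2.16]
```

View pics/s3.png

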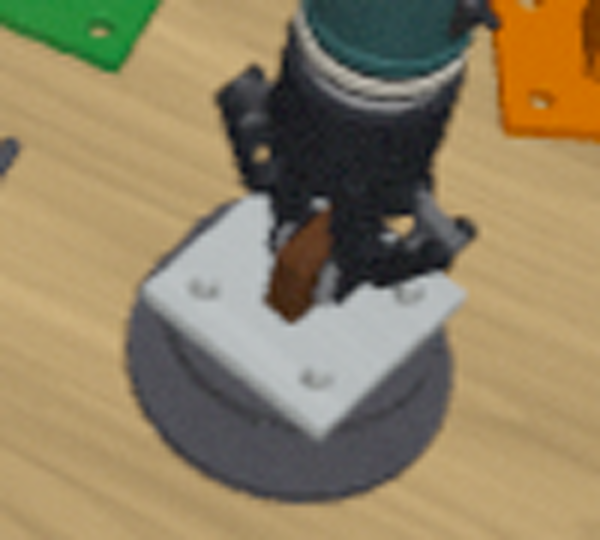

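The view shows studs poking through the visible holes at (203,288), (316,378) and (408,292), with the plate almost down. I'll lower it until it touches.

```bash
for i in 1 2 3; do python3 -m jog '[0,0,-0.005,0,0,0,1, 0,0,0,0,0,0,1]'>/dev/null; python3 st.py; done
```

```text
t 10.2 grasp [0.5193 0.1805 0.0931] yang -104.49 zax [ 1.e-04  1.e-04 -1.e+00] F [-1.4  0.3 -0.2] Tz [-0.05  0.18  0.02] w 0.0192 ff 60.63454627990723 j7 [-0.46  0.61  0.06  2.11 -0.09  0.42 -2.16]
t 10.4 grasp [0.5193 0.1804 0.093 ] yang -104.49 zax [-0.e+00  2.e-04 -1.e+00] F [-2.6 -0.7  5.7] Tz [-0.08  0.37  0.  ] w 0.0193 ff 61.49495601654053 j7 [-0.46  0.61  0.06  2.11 -0.09  0.42 -2.16]
t 10.6 grasp [0.5193 0.1805 0.093 ] yang -104.5 zax [ 0.e+00  2.e-04 -1.e+00] F [-3.9 -1.6  9.5] Tz [-0.22  0.56 -0.02] w 0.0194 ff 62.086325883865356 j7 [-0.46  0.61  0.06  2.11 -0.09  0.42 -2.16]
```

Contact came at the expected height, so the plate is seated. I'll ease the force off, open and retreat straight up.

```bash
python3 -m jog '[0,0,0.005,0,0,0,1, 0,0,0,0,0,0,0.6, 0,0,0,0,0,0,0.3, 0,0,0,0,0,0,0, 0,0,0,0,0,0,0, 0,0,0,0,0,0,0, 0,0,0,0,0,0,0]' 20; python3 st.py
python3 -m jog '[0,0,0.1,0,0,0,0, 0,0,0.3,0,0,0,0, 0,0,0.4,0,0,0,0, 0,0,0.4,0,0,0,0, 0,-0.3,0.3,0,0,0,0, 0,-0.4,0,0,0,0,0, 0,-0.4,0,0,0,0,0, 0,-0.4,0,0,0,0,0, 0,-0.4,0,0,0,0,0, 0,0,0,0,0,0,0]'
python3 - <<'E'
from h import *
im,d,c=grab("scene"); t,dt,ct=grab("top")
cv2.imwrite("pics/s4.png",np.hstack([cv2.resize(im[190:270,365:455],(405,360),interpolation=2),cv2.resize(t[175:255,180:265],(382,360),interpolation=2)])[...,::-1])
px=[(u,v) for u in range(398,412,3) for v in range(226,246,3)]
print(depthpt(c,px,[d[v,u] for u,v in px])[:,2].round(3))
E
```

```text
clock: 11.3
tool_pos: [0.5194, 0.1805, 0.2471]
tcp_rot: [3.116, -0.396, -0.0]
force: [0.0, 0.0, 0.7]
grip_width: 0.0854
finger_force: 0.0
t 11.3 grasp [0.5194 0.1805 0.0921] yang -104.49 zax [-0. -0. -1.] F [0.  0.  0.7] Tz [-0.   -0.02 -0.06] w 0.0854 ff 0.0 j7 [-0.46  0.61  0.06  2.11 -0.09  0.42 -2.16]
clock: 12.3
tool_pos: [0.5186, -0.0162, 0.3981]
tcp_rot: [3.111, -0.412, 0.002]
force: [-0.8, -0.7, -1.0]
grip_width: 0.0851
finger_force: 0.0
[0.066 0.068 0.068 0.066 0.065 0.06  0.059 0.066 0.068 0.066 0.067 0.067
 0.068 0.057 0.065 0.075 0.065 0.066 0.067 0.066 0.064 0.096 0.081 0.071
 0.066 0.067 0.067 0.066 0.108 0.096 0.073 0.068 0.067 0.06  0.065]
```

View pics/s4.png

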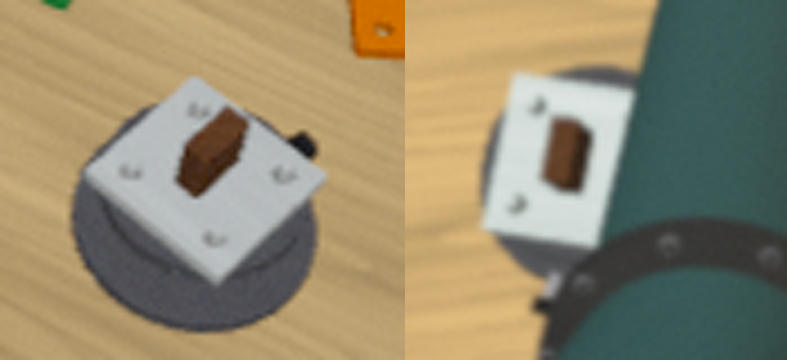

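The plate lies flat with its top at about 0.066 m and a stud in each of the four holes. The gripper is clear.

```bash
python3 -c "
from rig import robot
print(robot.finish_job())"
```

```text
the job is handed in; nothing more can be done
None
```

The plate is seated flat on all four studs and released, and the job was handed in at about 12.5 s; the highest upward wrist reading during seating was about 10 N, the moves kept clear of the bystanders, and no verdict was returned.

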